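# Load the tall sample tube into the clamp stand and snap its hold-down flap shut

## Robot

A 6-joint arm with a two-finger parallel gripper is mounted at the origin on the work surface. World frame = base frame: x ahead of the robot, y to its left, z up, the work surface at z = 0. Lengths are in mm, angles in rad, forces in N, time in s.
With the tool pointing down it reaches from about 275 to 750 mm from the base axis. Payload 10.2 kg.
Tool frame: the origin (TCP) lies at the very end of the fingers, on their centre line; the grasp point (between the pads) lies 19 mm behind it; z points along the fingers, y is the line along which they close (so a half turn about z gives the same grasp; the last joint's range is limited). The gripper opens to 85 mm and grips with 20 to 120 N. Pads are 22 mm wide; open, the fingers measure 114 mm over their backs; the gripper's body (76 mm by 85 mm) begins 54 mm behind the grasp point. The pads swing forward as they close: fully open they stand 13 mm farther back than shut.
Start: joints at [1.093, 0.313, 1.498, -0, 1.331, -0.223], TCP at [132.34, 508.052, 196.594] pointing down, gripper open.
Joint ranges: [-2.94, 2.94], [-0.97, 2.17], [0.19, 2.56], [-1.23, 4.37], [0.02, 3.11], [-2.88, 2.88]. Speed limits (rad/s): [2.39, 2.39, 3.01, 3.14, 3.14, 3.14].

## Interface

Orientations are given as a unit quaternion [w, x, y, z].
In Python, from rig import ctrl gives the robot as it stands.
- The arm moves only by the shell command python3 -m pendant 'ROWS' [FORCE]. ROWS is JSON, a list that holds one entry, the list of rows, each a list of 5 numbers: the shift along the tool's x, y, z normalised to -1 to 1, where 1 is 200 mm, then the turn about the tool's z normalised to -1 to 1, where 1 is pi rad, then the opening, from 0 (shut) to 1 (fully open). In form: [[[dx, dy, dz, spin, hand], ...]]. A call has 1 to 12 rows; each row is the pose to reach, as a shift and turn from the pose commanded when the call began, along the tool's axes at that moment, turning the shorter way round; what a row does not reach only later rows make up. A row lasts 1/10 s, in which the tool goes at most 50 mm and 8.59 degrees, less where a joint would pass 70% of its speed; a pose out of reach is approached as far as the arm can. A call with a number of a shift or a turn outside -1 to 1 is refused whole. A call with a gripper value outside its range is refused whole. The fingers move at their own pace and stop on an object; FORCE is the grip in N (left out, the last holds). Time passes only in rows, so rows that repeat a pose let the fingers close. It gives the time, the measured TCP pose, the force, the opening and the grip force at its end, in the units of the state.
- ctrl.sense(): the state, without advancing time (a new reading comes with each control period).
- ctrl.capture(name): name is "side" or "top" or "wrist"; returns (picture, depth): 480x640x3 uint8, blue, green, red; 480x640 float32, mm along the optical axis (not along the pixel's ray), 0 where there is no reading.
- ctrl.get_calibration(name): a dict with "K" (3x3 intrinsics, pixels), "D" ([k1, k2, p1, p2, k3] as OpenCV has them; the pictures are not rectified), "origin" and "rotation" of the camera in the world. Camera axes: x right, y down, z forward; pixel columns grow to the right and rows downward; lengths in mm; the calibration is good to about 2 mm. A picture is of the moment at which its call begins: read the wrist's pose just before it. get_calibration takes no time and is no camera call; for the wrist camera it gives the pose at the moment of the call.
- ctrl.finish_job(): hands the job in; it is judged then, once.
The state is a dict: "time_s": time; "joints": joint angles; "dq": joint speeds; "tau": joint torques, N m; "eef_pos": TCP position; "ee_rot": TCP orientation; "force": force on the tool from outside, world axes, zero at the start; "wrist_torque": the same for the moment, N m; "grip_width": opening from 0.0 (shut) to 1.0 (fully open); "grip_force": force on a finger pad.
Only numpy, scipy, OpenCV 4.12 (cv2) and the standard library are available. Lean on these libraries where they do the work, as an engineer would, in place of code of your own. Each camera call takes 0.05 s, during which the arm holds its last target. There are 200 camera calls.

## Task

Take the tall capped tube from the rack and lower it gently into the well of the tube stand until it stands on the well's floor; do not drop it in. Then let go of it and tip the stand's spring-loaded flap forward over the cap, just past its snap point, so that its own spring carries it shut; do not force anything, do not press the shut flap against its stop, and leave the other tubes, the battery pack and the bottle where they are.

Things in the scene. Friction and masses are not known exactly. Their poses are not given: they have to be found in the camera images.
- tube_mid (a point): Centre (50 mm above the foot) of the tall capped tube, loose, upright: 100 mm long, clear body 14 mm thick with a rounded foot, at the top a cap 22 mm high, 17 mm thick; 18 to 35 g. It stands 38 mm deep in one of the rack's three holes, so 62 mm stick out. z points up the tube.
- short_a_mid (a point): Centre of a short capped tube (72 mm long, else like the tall one, same cap) in another hole of the rack. To be left alone.
- short_b_mid (a point): Centre of the second short capped tube (72 mm long) in the remaining hole of the rack. To be left alone.
- rack: White rack, 60 x 170 x 50 mm, fixed. Origin on the counter under its centre; its y axis runs along its three holes (at y = -55, 0, +55 mm; 38 mm deep, 17 mm wide). Which tube is in which hole varies.
- stand: Tube stand, fixed. Origin on the counter on the well's axis; x points to the rear (hinge side), z up. White base plate 150 x 150 x 14 mm (x -55 to +95), two guide rods 12 mm thick, 125 mm high at x 45, y +-55. A head with the well and the flap is clamped on the rods at a height set by the last user and NOT measured: h mm above its lowest, h from 0 to 45. More than 25 N on it is forcing.
- well_low (a point): On the stand: centre of the well's mouth IF h were 0; the real mouth is h (0 to 45 mm, unmeasured) straight above. Head block 56 x 56 mm, 60 mm high, top at the mouth; well 54 mm deep to a cushion that gives 3 mm at 6 N, then is hard; 17 mm wide, mouth slightly widened. A tube standing in it sticks out 46 mm, cap wholly clear. Feel for h, e.g. by where the tube meets the cushion.
- hinge_low (a point): On the stand: centre of the flap's hinge axis IF h were 0; the real axis is h straight above. The axis is parallel to the stand's y, 65 mm behind the well's axis (x) and 54 mm above the block's top. Two cheeks (x 52 to 68, 7 mm thick, at y +-27 mm) carry it and end level with it.
- flap (a joint): Flap angle, rad: 0 shut, level, pointing to the stand's -x over the well; 1.57 upright; 1.9 open stop, leaning back. Steel plate 44 wide, 5 thick, reaching 95 mm from its axis; pad below, 2 mm over a tube fully home (a higher tube blocks it). Over-centre spring strut, snap point at 0.2: above, it pushes open with 0.1 to 0.45 N m (2 to 8 N at a fingertip); below, shut with up to 0.15 N m.
- pack_mid (a point): Centre of a loose white battery pack, 70 x 110 x 26 mm, lying on the counter. To be left alone.
- gel_mid (a point): Centre (70 mm up) of a loose bottle, 60 mm in diameter and 140 mm high. To be left alone.
Not all that is in view belongs to the job. What is shaped like the part that bears tube_mid but green is not meant. Of the things that look like the stand, the smaller one is meant.

How it is judged:
By the outcome, as a careful person would: the job done as asked, in the order asked, and still so for the second after the job is handed in, with the robot touching nothing.
It also fails if it takes over 64 s, if anything falls off the work surface, if the arm or the gripper's body presses on something with over 40 N, if the wrist force passes 120 N, or if a joint passes its speed limit or range.

## Working session

There is one attempt and no reset: what is moved stays moved. The work goes in short steps, Python scripts to look and compute and a shell command to move; the robot and the scene stay as the last step left them, time stands still between calls to the robot, and variables do not carry over. Pictures are saved under pics/ and viewed, at most 12 in all, crops included, and the job is handed in when it is done.

```bash
ls; mkdir -p pics; cat > h.py <<'E'
import numpy as np,cv2
from rig import ctrl
def shot(n):
    c=ctrl.get_calibration(n); im,d=ctrl.capture(n)
    np.savez(f'{n}.npz',im=im,d=d,K=np.array(c['K']),D=np.array(c['D']),o=np.array(c['origin']),R=np.array(c['rotation']))
    return load(n)
def load(n): return dict(np.load(f'{n}.npz'))
def rays(s,uv):
    p=cv2.undistortPoints(np.array(uv,float).reshape(-1,1,2),s['K'],s['D'])[:,0]
    return np.c_[p,np.ones(len(p))]@s['R'].T
def onz(s,uv,z):
    r=rays(s,uv); return s['o']+r*((z-s['o'][2])/r[:,2])[:,None]
def bydepth(s,uv):
    uv=np.array(uv).reshape(-1,2); d=s['d'][uv[:,1].astype(int),uv[:,0].astype(int)]
    return s['o']+rays(s,uv)*d[:,None]
def cloud(s):
    v,u=np.mgrid[0:480,0:640]; p=bydepth(s,np.c_[u.ravel(),v.ravel()]).reshape(480,640,3); p[s['d']==0]=np.nan; return p
E
python3 - <<'E'
from h import *
print(ctrl.sense())
for n in('side','top'):
    s=shot(n); cv2.imwrite(f'pics/{n}0.png',s['im']); print(n,s['o'],s['R'].round(2).tolist(),(s['d']>0).mean())
E
```

```text
pics
{'time_s': 0.0, 'joints': array([ 1.09255376e+00,  3.13463619e-01,  1.49841608e+00, -7.90160104e-06,
        1.33097931e+00, -2.23407801e-01]), 'dq': array([-2.60440160e-04, -2.71689708e-04, -6.31766906e-04, -5.85858980e-05,
       -1.98581881e-04, -9.88190250e-04]), 'tau': array([ 5.95905226e-05, -4.12265503e+01, -2.59740973e+01, -1.68008373e-04,
        4.10820998e-03,  6.10389384e-05]), 'eef_pos': array([132.22747451, 507.77929354, 196.03603337]), 'ee_rot': array([-2.14002031e-04,  1.27071932e-01,  9.91893302e-01, -5.95927750e-04]), 'force': array([ 0.51641838,  0.39273988, -0.07662533]), 'wrist_torque': array([-0.01546675, -0.01076859, -0.0315935 ]), 'grip_force': 0.0, 'grip_width': 0.9987057506565449}
side [233.98344699 625.06375512 734.43090806] [0.09, -0.23, 0.88, -0.41] 0.9960286458333333
top [ 328.69761658    9.08857185 1245.49160698] [0.07, -0.66, 0.74, -0.08] 0.9960904947916667
```

```bash
python3 - <<'E'
t=open('h.py').read()
t=t.replace("from rig import ctrl","from rig import ctrl\nfrom scipy.spatial.transform import Rotation as Ro\nQ=lambda q:Ro.from_quat(np.roll(np.array(q),-1)).as_matrix()")
t=t.replace("R=np.array(c['rotation'])","R=Q(c['rotation'])")
open('h.py','w').write(t)
E
python3 - <<'E'
from h import *
for n in('side','top'):
    s=shot(n); print(s['R'].round(2).tolist())
E
```

```text
[[-0.88, -0.32, 0.35], [-0.47, 0.56, -0.68], [0.02, -0.76, -0.65]]
[[-0.12, -0.97, 0.22], [-0.99, 0.11, -0.03], [0.0, -0.22, -0.97]]
```

View pics/top0.png

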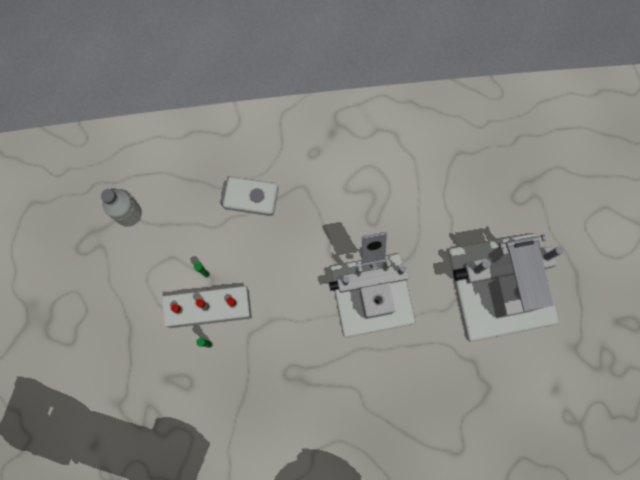

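View pics/side0.png

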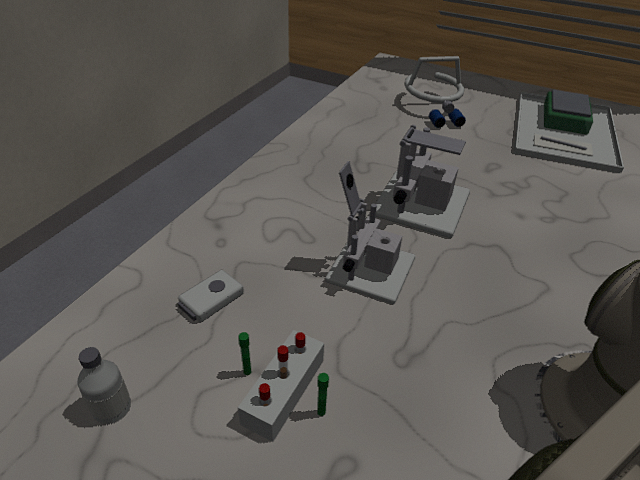

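Candidates for the tall tube: red caps at top-view (176,308), (201,303), (231,301), and green decoys (202,269), (204,343). In the side view the middle red one (283,353) sticks out furthest. The stand is the smaller one at top (375,290), and the larger one at (515,280) is the decoy.

```bash
python3 - <<'E'
from h import *
for n in('side','top'):
    s=load(n); P=cloud(s); im=s['im']; hsv=cv2.cvtColor(im,cv2.COLOR_BGR2HSV)
    for nm,m in(('red',((hsv[...,0]<8)|(hsv[...,0]>172))&(hsv[...,1]>150)&(hsv[...,2]>60)),('green',(abs(hsv[...,0].astype(int)-60)<15)&(hsv[...,1]>120))):
        k,l,st,c=cv2.connectedComponentsWithStats(m.astype(np.uint8))
        for i in range(1,k):
            if st[i,4]<25: continue
            p=P[l==i]; zt=np.nanpercentile(p[:,2],95); t=p[p[:,2]>zt-5]
            print(n,nm,c[i].round(),st[i,4],'ztop',zt.round(1),'topmean',np.nanmean(t,0).round(1))
s=load('top');P=cloud(s)
# rack rect top z~50
def rect(mask):
    k,l,st,c=cv2.connectedComponentsWithStats(mask.astype(np.uint8)); i=1+np.argmax(st[1:,4])
    q=P[l==i][:,:2].astype(np.float32); return cv2.minAreaRect(q),st[i],np.nanmedian(P[l==i],0).round(1)
R=np.zeros((480,640),bool);R[275:335,155:255]=1
print('rack',rect(R&(abs(P[...,2]-50)<6)))
R[:]=0;R[225:345,325:420]=1
for lo,hi in((8,20),(60,125)):
    print('stand',lo,rect(R&(P[...,2]>lo)&(P[...,2]<hi)))
print(np.histogram(P[R][:,2],bins=range(-5,260,5)))
R[:]=0;R[280:318,360:400]=1
print('block z hist',np.histogram(P[R][:,2],bins=range(0,130,4)))
im=load('side')['im'];cv2.imwrite('pics/crop.png',np.hstack([cv2.resize(im[310:440,220:350],(400,400),interpolation=2),cv2.resize(im[150:310,310:470],(400,400),interpolation=2)]))
E
```

```text
side red [300. 336.] 57 ztop 86.7 topmean [488.3 171.1  85.1]
side red [282. 350.] 68 ztop 114.8 topmean [487.5 226.4 113.4]
side red [264. 388.] 78 ztop 87.1 topmean [487.4 281.1  85.1]
side green [549.  97.] 41 ztop 57.8 topmean [  274.5 -1074.2    55.7]
side green [562. 115.] 119 ztop 58.0 topmean [ 217.5 -968.9   55.8]
side green [547. 122.] 42 ztop 33.6 topmean [ 258.7 -955.1   34.1]
side green [561. 123.] 49 ztop 44.9 topmean [ 213.5 -956.6   43.2]
side green [245. 352.] 313 ztop 101.8 topmean [559.4 227.5 100.6]
side green [322. 392.] 341 ztop 102.2 topmean [414.5 233.6 100.9]
top red [231. 301.] 53 ztop 85.7 topmean [488.  169.2  83.6]
top red [200. 303.] 56 ztop 113.8 topmean [487.4 224.1 111. ]
top red [175. 308.] 55 ztop 86.5 topmean [487.7 279.1  83.9]
top green [200. 269.] 88 ztop 101.8 topmean [559.5 224.8  99.7]
top green [203. 342.] 83 ztop 101.6 topmean [414.6 229.8  99.4]
rack (((488.1646728515625, 225.42001342773438), (61.957427978515625, 171.8804473876953), 0.3750840425491333), array([ 162,  287,   87,   40, 2218], dtype=int32), array([485.4, 222.3,  48.8]))
stand
[... 726 characters left out ...]
   0,    0]), array([ -5,   0,   5,  10,  15,  20,  25,  30,  35,  40,  45,  50,  55,
        60,  65,  70,  75,  80,  85,  90,  95, 100, 105, 110, 115, 120,
       125, 130, 135, 140, 145, 150, 155, 160, 165, 170, 175, 180, 185,
       190, 195, 200, 205, 210, 215, 220, 225, 230, 235, 240, 245, 250,
       255]))
block z hist (array([  0,   9, 133, 191,  22,   1,   2,   7,  25,  15,   5,  18,   9,
         7,  21,  12,  10,  19,  28,  44, 135, 290, 446,  68,   0,   0,
         0,   0,   0,   0,   0,   0]), array([  0,   4,   8,  12,  16,  20,  24,  28,  32,  36,  40,  44,  48,
        52,  56,  60,  64,  68,  72,  76,  80,  84,  88,  92,  96, 100,
       104, 108, 112, 116, 120, 124, 128]))
```

View pics/crop.png

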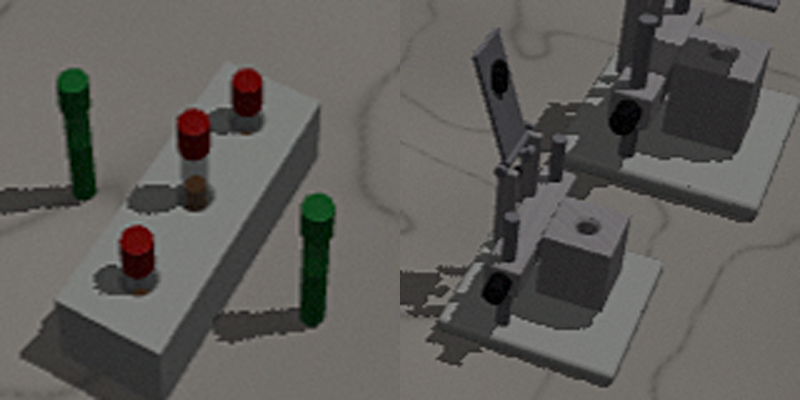

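The crop confirms it: the middle red cap (side 282,350) tops out near z 113, against 86 for the short ones. The stand's flap is open, and the hole is visible at crop (588,227).

```bash
cat >> h.py <<'E'
def go(x,y,z,deg=0):
    "row to get TCP to x,y,z; tool y at deg (CCW) from world y"
    s=ctrl.sense(); T=Q(s['ee_rot']); d=np.array([x,y,z])-s['eef_pos']
    cur=np.degrees(np.arctan2(-T[0,1],T[1,1])); t=(deg-cur+90)%180-90
    print('row',(T.T@d/200).round(4),'spin',round(-t/180,4),'pos',s['eef_pos'].round(1),'cur',round(cur,1),'F',s['force'].round(1),'t',round(s['time_s'],2))
E
python3 - <<'E'
from h import *
go(320,380,300); go(488,225,260)
go(440,-105,300)
s=load('top'); print(bydepth(s,[[378,300]]))
c=onz(s,[[345,335],[413,325]],14);print(c, np.degrees(np.arctan2(*(c[0]-c[1])[[0,1]])))
E
```

```text
row [-1.0695 -0.3826 -0.5185] spin -0.0811 pos [132.3 507.9 196.3] cur -14.6 F [-0.1 -0.   0.2] t 0.2
row [-2.0777 -0.9208 -0.3183] spin -0.0811 pos [132.3 507.9 196.3] cur -14.6 F [-0.1 -0.   0.2] t 0.2
row [-2.2613 -2.5781 -0.5171] spin -0.0811 pos [132.3 507.9 196.3] cur -14.6 F [-0.1 -0.   0.2] t 0.2
[[ 461.82102113 -120.2886463    34.59406538]]
[[ 401.37212871  -46.50348897   14.        ]
 [ 404.75656919 -186.61439919   14.        ]] -1.383735595445081
```

```bash
python3 -m pendant '[[[-0.9,-0.4,-0.5,0,0.4],[-0.9,-0.4,-0.5,0,0.4],[-0.9,-0.4,-0.5,0,0.4],[-0.9,-0.4,-0.5,0,0.4],[-0.9,-0.4,-0.5,0,0.4]]]' && python3 -m pendant '[[[-0.9,-0.5,0,-0.08,0.4],[-0.9,-0.5,0,-0.08,0.4],[-0.9,-0.5,0,-0.08,0.4],[-0.9,-0.5,0,-0.08,0.4],[-0.9,-0.5,0,-0.08,0.4],[-0.9,-0.5,0,-0.08,0.4]]]'; python3 - <<'E'
from h import *
go(430,225,300)
go(430,-110,300)
s=shot('wrist'); cv2.imwrite('pics/w1.png',s['im']); print(s['o'],s['R'].round(2).tolist())
E
```

```text
time_s: 0.7
eef_pos: [288.9, 383.5, 298.5]
ee_rot: [0.001, 0.128, 0.992, 0.001]
force: [0.4, 0.5, 0.2]
grip_width: 0.396
grip_force: 0.0
time_s: 1.3
eef_pos: [436.3, 241.9, 296.1]
ee_rot: [-0.001, 0.003, 1.0, -0.0]
force: [-0.4, 0.3, -0.6]
grip_width: 0.405
grip_force: 0.0
row [ 0.0309 -0.0847 -0.0196] spin -0.0021 pos [436.3 241.9 296.1] cur -0.4 F [-0.4  0.3 -0.6] t 1.3
row [ 0.0199 -1.7596 -0.0192] spin -0.0021 pos [436.3 241.9 296.1] cur -0.4 F [-0.4  0.3 -0.6] t 1.3
[352.11112743 241.30904931 473.26209304] [[0.01, 0.95, 0.32], [1.0, -0.01, -0.0], [-0.0, 0.32, -0.95]]
```

View pics/w1.png

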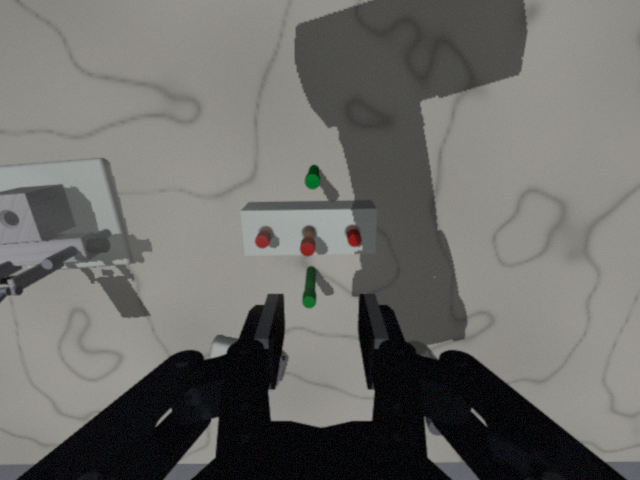

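The wrist view shows the tall red cap at (308,245), short ones at (263,240) and (354,237), and green decoys at (313,180) and (309,298). Next I look at the stand from near.

```bash
python3 -m pendant '[[[0.18,-0.9,0,0,0.4],[0.18,-0.9,0,0,0.4],[0.18,-0.9,0,0,0.4],[0.18,-0.9,0,0,0.4],[0.18,-0.9,0,0,0.4]]]' && python3 -m pendant '[[[0,-0.87,0,0,0.4],[0,-0.87,0,0,0.4],[0,-0.87,0,0,0.4],[0,-0.87,0,0,0.4],[0,-0.87,0,0,0.4],[0,-0.87,0,0,0.4],[0,-0.87,0,0,0.4]]]'; python3 - <<'E'
from h import *
s=load('wrist'); P=cloud(s); hsv=cv2.cvtColor(s['im'],cv2.COLOR_BGR2HSV)
m=((hsv[...,0]<8)|(hsv[...,0]>172))&(hsv[...,1]>150)&(hsv[...,2]>60)
k,l,st,c=cv2.connectedComponentsWithStats(m.astype(np.uint8))
for i in range(1,k):
    if st[i,4]<25: continue
    p=P[l==i]; zt=np.nanpercentile(p[:,2],95); t=p[p[:,2]>zt-4]; print(c[i].round(),zt,np.nanmean(t,0),(t.min(0)+t.max(0))/2)
s=shot('wrist'); print(ctrl.sense()['eef_pos'])
cv2.imwrite('pics/w2.png',s['im'])
E
```

```text
time_s: 1.85
eef_pos: [397.7, 62.0, 297.0]
ee_rot: [0.0, 0.003, 1.0, -0.0]
force: [-0.6, 0.6, 0.6]
grip_width: 0.4
grip_force: 0.0
time_s: 2.55
eef_pos: [398.4, -109.0, 296.7]
ee_rot: [0.0, 0.001, 1.0, 0.0]
force: [-0.1, -0.7, -0.5]
grip_width: 0.402
grip_force: 0.0
[353. 238.] 85.28599312743715 [485.70147176 279.06559264  83.86088815] [485.94404323 279.21002119  83.72986505]
[262. 241.] 85.0472882587617 [486.94797471 170.17230899  83.96426775] [486.92474329 169.93541597  83.83917866]
[307. 248.] 112.89134273441148 [486.21545842 224.72578128 111.81266456] [486.47296256 224.74948667 111.99447152]
[ 398.35974903 -109.18211503  296.78124792]
```

View pics/w2.png

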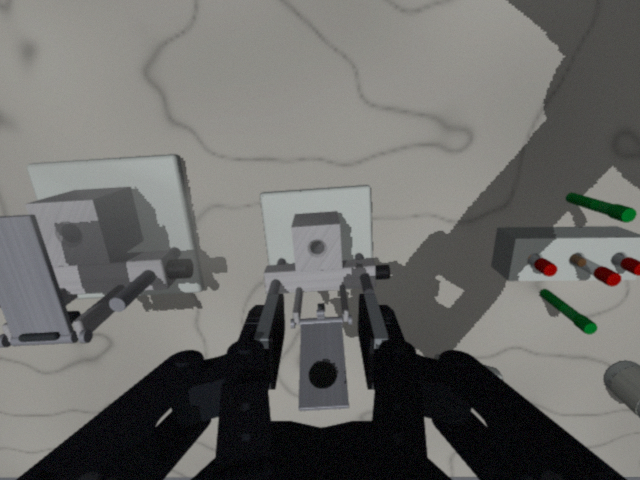

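The wrist view shows the well mouth at (317,247), the block top around (293-342, 222-271), the base front edge from (262,193) to (370,187), and the open flap at (322,370).

```bash
python3 - <<'E'
from h import *
s=load('wrist'); P=cloud(s)
R=np.zeros((480,640),bool); R[224:262,296:338]=1
z=P[...,2][R]; print(np.histogram(z,bins=range(30,100,3))); zt=np.nanmedian(z[z>75]); print('zt',zt)
g=cv2.cvtColor(s['im'],cv2.COLOR_BGR2GRAY); sub=g[232:262,300:335]; m=(sub<np.median(sub)*.75).astype(np.uint8)
k,l,st,c=cv2.connectedComponentsWithStats(m); i=1+np.argmax(st[1:,4]); uv=st[i,:2]+(st[i,2:4]-1)/2+[300,232]; print(st[i],uv,c[i]+[300,232])
M=(P[...,2]>zt-4)&(P[...,2]<zt+4); M[:205]=0;M[262:]=0;M[:,:280]=0;M[:,355:]=0
q=P[M][:,:2].astype(np.float32); print('block rect',cv2.minAreaRect(q))
for zz in(zt,zt+2): print(onz(s,[uv],zz))
B=(abs(P[...,2]-14)<5); B[:180]=0;B[300:]=0;B[:,:255]=0;B[:,:][:,380:]=0
q=P[B][:,:2].astype(np.float32);print('base',cv2.minAreaRect(q))
c=onz(s,[[262,193],[370,187]],14);print(c,np.degrees(np.arctan2(*(c[1]-c[0])[[0,1]])))
# hinge area
H=(P[...,2]>zt+45)&(P[...,2]<zt+62);H[:270]=0;H[340:]=0;H[:,:285]=0;H[:,355:]=0
print('cheeks',np.nanmin(P[H],0),np.nanmax(P[H],0))
F=np.zeros_like(H);F[325:405,303:343]=1;p=P[F];print('flap',p[::200].round())
E
```

```text
(array([  0,   0,   0,   4,   2,   7,   7,   7,  10,   6,  11,  10,  11,
        13,  14,  10,  19,  25,  35, 478, 914,   2,   0]), array([30, 33, 36, 39, 42, 45, 48, 51, 54, 57, 60, 63, 66, 69, 72, 75, 78,
       81, 84, 87, 90, 93, 96, 99]))
zt 90.28950831393274
[  9   8  16  14 182] [316.5 246.5] [316.41758242 246.56593407]
block rect ((451.67901611328125, -116.09099578857422), (46.88103485107422, 55.86591720581055), 4.0250396728515625)
[[ 454.58320431 -115.59218747   90.28950831]]
[[ 453.84991956 -115.56380451   92.28950831]]
base ((453.7896728515625, -116.00933074951172), (104.81958770751953, 150.45797729492188), 4.2728190422058105)
[[ 406.45883363 -188.86464612   14.        ]
 [ 398.70191737  -45.23518087   14.        ]] -3.091337980347995
cheeks [ 505.27144751 -144.27984478  135.3231593 ] [527.68308933 -78.24524121 152.24921828]
flap [[ 522. -130.  151.]
 [ 525. -130.  156.]
 [ 527. -129.  162.]
 [ 530. -129.  166.]
 [ 530. -129.  174.]
 [ 533. -129.  179.]
 [ 534. -128.  185.]
 [ 535. -128.  191.]
 [ 538. -128.  195.]
 [ 539. -128.  201.]
 [ 541. -127.  205.]
 [ 543. -127.  209.]
 [ 544. -127.  214.]
 [ 545. -127.  220.]
 [ 548. -127.  223.]
 [ 549. -127.  227.]]
```

```bash
python3 - <<'E'
from h import *
go(487.5,225,297,4)
E
```

```text
row [-4.4410e-01  1.6713e+00 -9.0000e-04] spin -0.0225 pos [ 398.4 -109.2  296.8] cur -0.1 F [0.4 0.4 0.3] t 2.6
```

```bash
python3 -m pendant '[[[0,0.9,0,0,0.4],[0,0.9,0,0,0.4],[0,0.9,0,0,0.4],[0,0.9,0,0,0.4],[0,0.9,0,0,0.4]]]' && python3 -m pendant '[[[-0.444,0.771,0,-0.0225,0.4],[-0.444,0.771,0,-0.0225,0.4],[-0.444,0.771,0,-0.0225,0.4],[-0.444,0.771,0,-0.0225,0.4],[-0.444,0.771,0,-0.0225,0.4],[-0.444,0.771,0,-0.0225,0.4],[-0.444,0.771,0,-0.0225,0.4]]]'; python3 - <<'E'
from h import *
go(487.5,225,140,4)
E
```

```text
time_s: 3.1
eef_pos: [398.0, 73.1, 296.9]
ee_rot: [0.0, -0.001, 1.0, 0.0]
force: [0.6, -1.0, 0.5]
grip_width: 0.402
grip_force: 0.0
time_s: 3.8
eef_pos: [487.8, 222.5, 296.9]
ee_rot: [0.0, -0.033, 0.999, -0.0]
force: [0.0, 0.4, -0.6]
grip_width: 0.399
grip_force: 0.0
row [6.000e-04 1.270e-02 7.844e-01] spin -0.001 pos [487.8 222.5 296.9] cur 3.8 F [ 0.   0.4 -0.6] t 3.8
```

```bash
python3 -m pendant '[[[0,0,0.2,0,0.4],[0,0,0.4,0,0.4],[0,0,0.6,0,0.4],[0,0,0.785,0,0.4],[0,0,0.785,0,0.4],[0,0,0.785,0,0.4]]]'; python3 - <<'E'
from h import *
go(487.5,225,82,4)
s=shot('wrist'); cv2.imwrite('pics/w3.png',s['im'])
P=cloud(s); hsv=cv2.cvtColor(s['im'],cv2.COLOR_BGR2HSV)
m=((hsv[...,0]<8)|(hsv[...,0]>172))&(hsv[...,1]>150)&(hsv[...,2]>40)
k,l,st,c=cv2.connectedComponentsWithStats(m.astype(np.uint8))
for i in range(1,k):
    if st[i,4]<25: continue
    p=P[l==i]; zt=np.nanpercentile(p[:,2],95); t=p[p[:,2]>zt-3]; print(c[i].round(),zt,np.nanmean(t,0),(t.min(0)+t.max(0))/2)
E
```

```text
time_s: 4.4
eef_pos: [488.5, 222.7, 141.2]
ee_rot: [0.001, -0.033, 0.999, 0.0]
force: [-0.1, -0.2, 1.2]
grip_width: 0.397
grip_force: 0.0
row [0.0047 0.0118 0.2958] spin -0.0011 pos [488.5 222.7 141.2] cur 3.8 F [-0.1 -0.2  1.2] t 4.4
[399. 243.] 84.81735996216148 [486.24766982 278.73194221  83.85998476] [486.58523929 278.80016737  83.90309969]
[249. 239.] 84.96133272566335 [488.11132173 169.9749543   83.91849747] [487.91090454 169.81413329  83.79196115]
[326. 257.] 112.88841440094767 [486.7524304  224.34276832 111.85697543] [487.09354021 224.57654254 111.69684734]
```

View pics/w3.png

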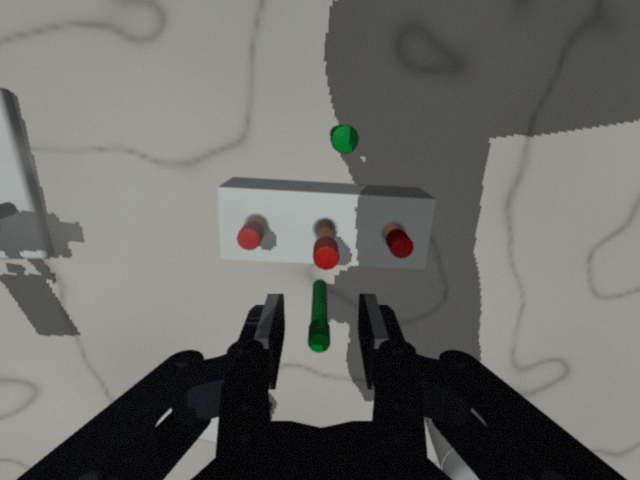

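The fingertips are at (270,297) and (370,297) and the tall cap is at (326,257). It's well aligned and needs about +2 mm in y.

```bash
python3 -m pendant '[[[0.005,0.011,0.1,0,0.4],[0.005,0.011,0.2,0,0.4],[0.005,0.011,0.296,0,0.4],[0.005,0.011,0.296,0,0.4],[0.005,0.011,0.296,0,0.4],[0.005,0.011,0.296,0,0],[0.005,0.011,0.296,0,0],[0.005,0.011,0.296,0,0],[0.005,0.011,0.296,0,0],[0.005,0.011,0.296,0,0]]]' 30
```

```text
time_s: 5.45
eef_pos: [487.0, 225.3, 80.5]
ee_rot: [0.0, -0.034, 0.999, 0.0]
force: [0.9, 0.7, 0.5]
grip_width: 0.002
grip_force: 0.0
```

```bash
python3 - <<'E'
from h import *
print(ctrl.sense())
s=shot('side'); w=shot('wrist'); 
cv2.imwrite('pics/c4.png',np.hstack([cv2.resize(s['im'][280:440,200:360],(400,400),interpolation=2),cv2.resize(w['im'][150:400,200:450],(400,400))]))
E
```

```text
{'time_s': 5.45, 'joints': array([ 2.14803540e-01,  4.56717542e-01,  1.61373825e+00, -2.37734658e-05,
        1.07099056e+00, -1.42322302e+00]), 'dq': array([ 0.000818  ,  0.00354203,  0.00028778, -0.00048437, -0.00179412,
       -0.00030499]), 'tau': array([ 2.18540641e-03, -4.46933913e+01, -2.28193098e+01, -3.53259593e-04,
        2.31784703e-03, -7.14685228e-06]), 'eef_pos': array([486.99037886, 225.27584474,  80.52997263]), 'ee_rot': array([ 7.38303985e-05, -3.36144812e-02,  9.99434871e-01,  2.91880667e-06]), 'force': array([0.92637316, 0.68904908, 0.52897065]), 'wrist_torque': array([-0.01657231, -0.01391894, -0.00468184]), 'grip_force': 0.0, 'grip_width': 0.00195133409703445}
```

View pics/c4.png

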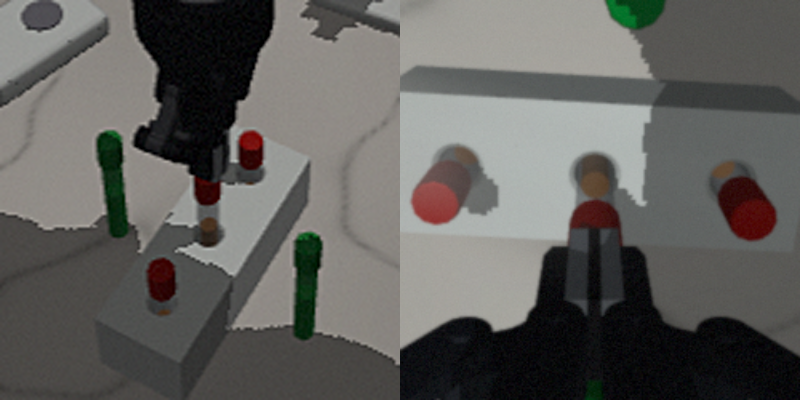

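The fingers shut without the cap. It shows just below the tips in both halves, the side half at (207,190) and the wrist half at (595,215). I'll measure where the fingertips are relative to it.

```bash
python3 - <<'E'
from h import *
for n in('side','wrist'):
    s=load(n);P=cloud(s)
    hsv=cv2.cvtColor(s['im'],cv2.COLOR_BGR2HSV)
    if n=='side': pts=[(200+c/2.5,280+r/2.5) for c,r in((208,145),(210,155),(210,165),(210,172),(207,182),(207,190),(207,198))]
    else: pts=[(200+(c-400)/1.6,150+r/1.6) for c,r in((580,240),(580,260),(610,240),(610,280),(595,207),(595,215),(595,222))]
    for p in pts: print(n,np.round(p),bydepth(s,[p]).round(1)[0],hsv[int(p[1]),int(p[0])])
E
```

```text
side [283. 338.] [474.5 244.1 168.2] [30 51 10]
side [284. 342.] [480.4 232.9 143.1] [111 179  10]
side [284. 346.] [479.6 234.5 136.1] [ 96 255   5]
side [284. 349.] [479.7 234.5 129.4] [ 60 170   3]
side [283. 353.] [483.7 231.9 114.1] [  0 255  56]
side [283. 356.] [483.3 232.9 107.6] [  1 255  43]
side [283. 359.] [484.6 231.2  96.8] [  1 243  44]
wrist [312. 300.] [475.3 219.7 125.8] [105  26  79]
wrist [312. 312.] [475.7 219.9 135.2] [108  28  45]
wrist [331. 300.] [475.2 227.7 125. ] [102  26  49]
wrist [331. 325.] [475.3 227.2 144.2] [140  34  45]
wrist [322. 279.] [479.2 224.   96.9] [179 170  75]
wrist [322. 284.] [479.2 224.  102.5] [  4 201  75]
wrist [322. 289.] [478.9 224.  107.7] [179 179  74]
```

```bash
python3 - <<'E'
from h import *
s=load('wrist');P=cloud(s)
print(s['o'])
for c in(312,331):
  for r in range(284,300,1): print(c,r,P[r,c].round(1),s['im'][r,c])
s=load('side');P=cloud(s)
for r in range(346,356): print(r,P[r,284].round(1),s['im'][r,284])
E
```

```text
[402.77906634 218.50824416 257.56360382]
312 284 [480.9 219.2  99.3] [31 32 81]
312 285 [481.  219.2 100.2] [25 25 76]
312 286 [481.2 219.2 100.9] [18 20 78]
312 287 [480.9 219.2 102.6] [29 29 80]
312 288 [480.6 219.3 104.2] [26 30 77]
312 289 [480.9 219.3 104.8] [20 22 72]
312 290 [480.8 219.3 106. ] [25 31 69]
312 291 [480.6 219.3 107.3] [23 18 58]
312 292 [480.5 219.4 108.6] [44 48 64]
312 293 [475.5 219.3 119.2] [64 63 64]
312 294 [475.3 219.4 120.5] [77 74 72]
312 295 [475.5 219.4 121.1] [78 74 70]
312 296 [475.5 219.4 121.9] [73 70 65]
312 297 [475.1 219.4 123.6] [75 72 67]
312 298 [475.8 219.5 123.2] [71 69 68]
312 299 [475.8 219.5 124.2] [74 71 70]
331 284 [480.6 228.7  98.6] [13 17 58]
331 285 [480.8 228.7  99.3] [19 18 60]
331 286 [480.3 228.6 101.6] [18 22 62]
331 287 [480.1 228.6 102.9] [15 23 63]
331 288 [480.  228.5 104.2] [21 20 65]
331 289 [479.8 228.5 105.6] [15 14 60]
331 290 [479.9 228.4 106.7] [12 16 59]
331 291 [480.5 228.5 106.4] [22 21 61]
331 292 [479.9 228.4 108.7] [37 34 54]
331 293 [474.6 227.7 119.8] [55 53 51]
331 294 [475.1 227.7 119.8] [61 59 55]
331 295 [475.  227.7 120.9] [57 57 51]
331 296 [474.8 227.6 122.2] [48 48 43]
331 297 [474.8 227.6 123.1] [49 48 44]
331 298 [475.3 227.7 123.1] [44 41 42]
331 299 [474.4 227.5 125.6] [47 47 44]
346 [479.6 234.5 136.1] [5 4 0]
347 [480.7 232.9 131.2] [1 0 1]
348 [480.1 233.9 130.3] [1 3 1]
349 [479.6 234.8 129.3] [7 4 6]
350 [480.2 233.9 125.5] [11 12  5]
351 [479.1 235.7 125.9] [13 12  8]
352 [482.2 230.9 115.9] [24 24 33]
353 [482.8 230.  112. ] [ 6 11 59]
354 [482.2 231.1 111.2] [ 0  0 40]
355 [482.1 231.3 109. ] [ 0  0 39]
```

Both cameras put the finger ends at z≈118.5 while the reported TCP is 80.5. So the real finger end is about 38 mm above the reported one, and the fingers shut just above the cap. I'll re-open, go down carefully and check.

```bash
python3 -m pendant '[[[0,0,0,0,0.4],[0,0,0,0,0.4],[0,0,0,0,0.4],[0,0,0,0,0.4],[0,0,0.03,0,0.4],[0,0,0.06,0,0.4],[0,0,0.09,0,0.4],[0,0,0.09,0,0.4],[0,0,0.09,0,0.4]]]';python3 - <<'E'
from h import *
s=shot('wrist');P=cloud(s);print(ctrl.sense()['force'],s['o'])
m=(P[...,0]>470)&(P[...,0]<480)&(P[...,2]>70)&(P[...,1]>195)&(P[...,1]<255); 
g=s['im'].astype(int); m&=(g.max(2)-g.min(2)<25)
for lo,hi in((195,215),(234,255)):
    q=P[m&(P[...,1]>lo)&(P[...,1]<hi)]; print(len(q),np.percentile(q,[0.5,5,95],axis=0).round(1).tolist())
E
```

```text
time_s: 6.45
eef_pos: [486.9, 225.3, 62.2]
ee_rot: [-0.0, -0.034, 0.999, -0.0]
force: [0.7, 1.0, -0.8]
grip_width: 0.402
grip_force: 0.0
[ 0.4637665  -0.04480775  0.13104227] [402.77987952 218.50241824 239.34369115]
6158 [[470.0, 195.3, 102.9], [470.1, 197.0, 116.2], [477.3, 213.8, 184.9]]
3564 [[470.5, 234.1, 101.8], [471.7, 240.1, 107.8], [477.8, 253.0, 182.5]]
```

```bash
python3 -m pendant '[[[0,0,0.03,0,0.4],[0,0,0.06,0,0.4],[0,0,0.085,0,0.4],[0,0,0.085,0,0.4],[0,0,0.085,0,0],[0,0,0.085,0,0],[0,0,0.085,0,0],[0,0,0.085,0,0],[0,0,0.085,0,0]]]' 30
```

```text
time_s: 7.4
eef_pos: [487.0, 225.3, 45.5]
ee_rot: [0.0, -0.034, 0.999, 0.0]
force: [-0.7, 0.2, 0.2]
grip_width: 0.186
grip_force: 29.2
```

Gripped (opening 16 mm, 29 N). Lifting slowly out of the hole.

```bash
python3 -m pendant '[[[0,0,-0.03,0,0],[0,0,-0.08,0,0],[0,0,-0.15,0,0],[0,0,-0.25,0,0],[0,0,-0.4,0,0],[0,0,-0.55,0,0],[0,0,-0.7,0,0],[0,0,-0.8,0,0],[0,0,-0.8,0,0],[0,0,-0.8,0,0]]]' ;python3 - <<'E'
from h import *
go(454,-115.5,200,4)
E
```

```text
time_s: 8.4
eef_pos: [486.7, 225.2, 205.3]
ee_rot: [0.0, -0.034, 0.999, 0.0]
force: [0.4, -0.0, -0.9]
grip_width: 0.186
grip_force: 29.2
row [ 0.2778 -1.6888  0.0264] spin -0.0008 pos [486.7 225.2 205.3] cur 3.9 F [ 0.4 -0.  -0.9] t 8.4
```

```bash
python3 -m pendant '[[[0.14,-0.2,0,0,0],[0.14,-0.4,0,0,0],[0.14,-0.6,0,0,0],[0.14,-0.85,0,0,0],[0.14,-0.85,0,0,0]]]' && python3 -m pendant '[[[0.138,-0.2,0,0,0],[0.138,-0.4,0,0,0],[0.138,-0.6,0,0,0],[0.138,-0.75,0,0,0],[0.138,-0.839,0,0,0],[0.138,-0.839,0,0,0],[0.138,-0.839,0,0,0],[0.138,-0.839,0,0,0]]]' ;python3 - <<'E'
from h import *
go(454,-115.5,145,4)
s=shot('wrist');t=shot('top');d=shot('side')
def box(s,c,r,h): return cv2.resize(s['im'][r-h:r+h,c-h:c+h],(400,400),interpolation=2)
cv2.imwrite('pics/c5.png',np.hstack([box(s,320,265,75),box(d,385,240,60)]))
E
```

```text
time_s: 8.9
eef_pos: [470.1, 49.2, 204.1]
ee_rot: [-0.001, -0.031, 1.0, -0.0]
force: [0.2, 0.2, 0.3]
grip_width: 0.19
grip_force: 29.4
time_s: 9.7
eef_pos: [454.0, -114.4, 205.0]
ee_rot: [-0.0, -0.034, 0.999, 0.0]
force: [0.6, -0.3, -1.1]
grip_width: 0.188
grip_force: 29.5
row [ 1.000e-04 -5.800e-03  3.002e-01] spin -0.0005 pos [ 454.  -114.4  205. ] cur 3.9 F [ 0.6 -0.3 -1.1] t 9.7
```

View pics/c5.png

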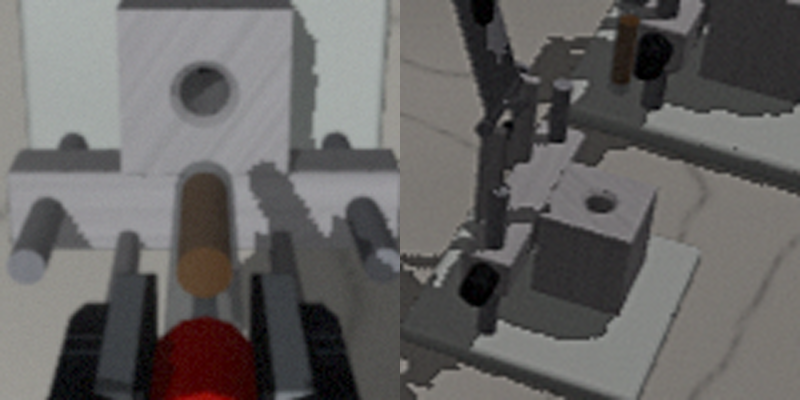

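The wrist crop shows the tube's axis in column 205, in line with the mouth at (205,95). Now I measure both from this one view.

```bash
python3 - <<'E'
from h import *
s=load('wrist');P=cloud(s)
x0,y0=245,190
g=cv2.cvtColor(s['im'],cv2.COLOR_BGR2GRAY)
f=lambda c,r:(x0+c*150/400,y0+r*150/400)
c0,r0=map(int,f(205,95)); sub=g[r0-16:r0+16,c0-16:c0+16]
print('block z',np.nanmedian(P[y0+8:y0+20,295:350,2]))
m=(sub<150*0+np.median(sub)*.82).astype(np.uint8)
k,l,st,c=cv2.connectedComponentsWithStats(m);i=1+np.argmax(st[1:,4]);uv=st[i,:2]+(st[i,2:4]-1)/2+[c0-16,r0-16]
print(st[i],uv,onz(s,[uv],90.5))
hsv=cv2.cvtColor(s['im'],cv2.COLOR_BGR2HSV)
red=((hsv[...,0]<8)|(hsv[...,0]>172))&(hsv[...,1]>150); red[:280]=0;red[:,:290]=0;red[:,350:]=0
q=P[red]; q=q[q[:,2]<205+38+40]; print('cap',np.nanmin(q,0),np.nanmax(q,0),np.nanmedian(q,0))
for r in (270,285,300): print([ (P[int(f(c,r)[1]),int(f(c,r)[0])]).round(1).tolist() for c in(185,205,225)])
for r in (180,200,230): print([ (P[int(f(c,r)[1]),int(f(c,r)[0])]).round(1).tolist() for c in(185,205,225)])
print(red.sum())
ys,xs=np.nonzero(red); 
t=P[red]; zt=np.nanpercentile(t[:,2],98); t=t[t[:,2]>zt-3]; print('captop',zt,np.nanmean(t,0),(t.min(0)+t.max(0))/2)
E
```

```text
block z 90.34329364575802
[  4   4  23  21 357] [320. 223.] [[ 454.62019579 -116.31306907   90.5       ]]
cap [ 441.1124512  -125.62340623  180.04953795] [542.09763589 -97.83765588 282.04036926] [ 449.67336948 -115.72336424  270.46998391]
[[448.2, -119.4, 230.8], [447.5, -116.0, 231.6], [448.1, -112.1, 230.1]]
[[448.4, -119.3, 235.4], [447.0, -116.1, 237.6], [448.4, -112.2, 234.6]]
[[448.5, -119.2, 241.0], [447.8, -116.0, 241.8], [448.0, -112.3, 241.0]]
[[449.6, -120.1, 183.3], [447.5, -116.0, 187.8], [449.8, -110.9, 181.1]]
[[448.9, -119.9, 197.2], [447.7, -116.0, 199.5], [448.9, -111.3, 196.0]]
[[448.8, -119.7, 212.5], [447.5, -116.0, 214.6], [449.0, -111.6, 210.7]]
2400
captop 320.65990849737256 [ 442.1047674  -116.77176907  323.09804204] [ 442.23766182 -116.95034328  322.96442452]
```

```bash
python3 -m pendant '[[[-0.003,-0.004,0.1,0,0],[-0.003,-0.004,0.2,0,0],[-0.003,-0.004,0.3,0,0],[-0.003,-0.004,0.36,0,0],[-0.003,-0.004,0.39,0,0],[-0.003,-0.004,0.41,0,0],[-0.003,-0.004,0.43,0,0],[-0.003,-0.004,0.45,0,0],[-0.003,-0.004,0.47,0,0],[-0.003,-0.004,0.47,0,0]]]'
```

```text
time_s: 10.85
eef_pos: [454.7, -116.1, 111.0]
ee_rot: [-0.0, -0.034, 0.999, 0.0]
force: [0.2, 1.5, -0.9]
grip_width: 0.187
grip_force: 29.4
```

```bash
python3 -m pendant '[[[0,0,0.03,0,0],[0,0,0.06,0,0],[0,0,0.09,0,0],[0,0,0.11,0,0],[0,0,0.13,0,0],[0,0,0.15,0,0],[0,0,0.16,0,0],[0,0,0.17,0,0],[0,0,0.17,0,0]]]'; python3 -c "
from h import *
print(ctrl.sense()['force'],ctrl.sense()['wrist_torque'])"
```

```text
time_s: 11.75
eef_pos: [454.7, -116.1, 77.2]
ee_rot: [-0.0, -0.034, 0.999, 0.0]
force: [1.8, 3.1, -0.7]
grip_width: 0.187
grip_force: 29.6
[ 1.78840155  3.12146213 -0.65119823] [ 0.89254682 -0.36714245 -0.01650514]
```

```bash
python3 -m pendant '[[[-0.002,0.003,0,0,0],[-0.003,0.005,0,0,0],[-0.003,0.005,0,0,0]]]'; python3 -m pendant '[[[0,0,0.005,0,0],[0,0,0.01,0,0],[0,0,0.015,0,0],[0,0,0.015,0,0]]]'
```

```text
time_s: 12.05
eef_pos: [455.2, -115.5, 77.4]
ee_rot: [-0.0, -0.034, 0.999, -0.0]
force: [-0.2, 1.1, 0.5]
grip_width: 0.19
grip_force: 29.5
time_s: 12.45
eef_pos: [455.2, -115.3, 74.2]
ee_rot: [-0.0, -0.034, 0.999, 0.0]
force: [0.1, 0.3, 0.2]
grip_width: 0.188
grip_force: 29.5
```

Lateral force is gone. Now I feel for the cushion, expected around TCP 70.

```bash
python3 -m pendant '[[[0,0,0.005,0,0],[0,0,0.01,0,0],[0,0,0.01,0,0]]]';  python3 -m pendant '[[[0,0,0.005,0,0],[0,0,0.01,0,0],[0,0,0.01,0,0]]]'; python3 -m pendant '[[[0,0,0.005,0,0],[0,0,0.005,0,0]]]'
```

```text
time_s: 12.75
eef_pos: [455.3, -115.2, 72.3]
ee_rot: [-0.0, -0.034, 0.999, 0.0]
force: [-0.7, -0.7, 0.8]
grip_width: 0.194
grip_force: 29.5
time_s: 13.05
eef_pos: [455.3, -115.2, 70.3]
ee_rot: [-0.0, -0.034, 0.999, 0.0]
force: [-0.3, 0.4, -0.4]
grip_width: 0.186
grip_force: 29.5
time_s: 13.25
eef_pos: [455.4, -115.3, 69.4]
ee_rot: [0.0, -0.034, 0.999, -0.0]
force: [-0.2, -0.3, 1.0]
grip_width: 0.187
grip_force: 29.5
```

```bash
for i in 1 2 3; do python3 -m pendant '[[[0,0,0.005,0,0],[0,0,0.005,0,0]]]' | egrep 'eef_pos|force: \['; done
```

```text
eef_pos: [455.4, -115.3, 68.5]
force: [-0.8, 0.1, 2.8]
eef_pos: [455.5, -115.3, 67.5]
force: [0.3, 1.0, 3.3]
eef_pos: [455.7, -115.4, 66.8]
force: [-0.3, 1.2, 7.0]
```

Cushion found: contact at TCP 69.3, so the mouth is at z ≈ 90. I'll ease off the compression, release and withdraw straight up.

```bash
python3 -m pendant '[[[0,0,-0.006,0,0],[0,0,-0.011,0,0],[0,0,-0.011,0,0],[0,0,-0.011,0,0.4],[0,0,-0.011,0,0.4],[0,0,-0.011,0,0.4],[0,0,-0.011,0,0.4],[0,0,-0.011,0,0.4]]]'; python3 -m pendant '[[[0,0,-0.05,0,0.4],[0,0,-0.12,0,0.4],[0,0,-0.25,0,0.4],[0,0,-0.5,0,0.4],[0,0,-0.7,0,0.4],[0,0,-0.85,0,0.4],[0,0,-0.85,0,0.4],[0,0,-0.85,0,0.4]]]'
python3 - <<'E'
from h import *
s=shot('wrist');P=cloud(s); d=shot('side')
hsv=cv2.cvtColor(s['im'],cv2.COLOR_BGR2HSV)
red=((hsv[...,0]<8)|(hsv[...,0]>172))&(hsv[...,1]>150)
k,l,st,c=cv2.connectedComponentsWithStats(red.astype(np.uint8))
for i in range(1,k):
    if st[i,4]<40: continue
    t=P[l==i]; zt=np.nanpercentile(t[:,2],95); t=t[t[:,2]>zt-3]; print(c[i].round(),zt.round(1),np.nanmean(t,0).round(1))
# flap edge in side view
def box(s,c,r,h): return cv2.resize(s['im'][max(r-h,0):r+h,c-h:c+h],(400,400),interpolation=2)
cv2.imwrite('pics/c6.png',np.hstack([box(s,320,300,130),box(d,370,220,80)]))
E
```

```text
time_s: 14.65
eef_pos: [455.3, -115.2, 68.5]
ee_rot: [-0.0, -0.034, 0.999, 0.0]
force: [-0.9, 0.8, -0.5]
grip_width: 0.399
grip_force: 0.0
time_s: 15.45
eef_pos: [455.2, -115.2, 239.0]
ee_rot: [0.0, -0.034, 0.999, -0.0]
force: [0.3, -0.2, -0.1]
grip_width: 0.399
grip_force: 0.0
[321. 223.] 137.2 [ 454.7 -116.2  136.1]
[589. 256.] 84.7 [487.4 167.7  83.7]
```

View pics/c6.png

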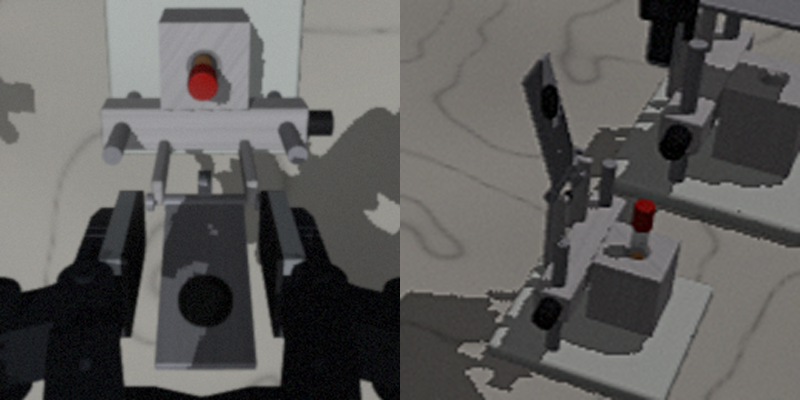

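The tube is home: its cap top is at z≈136.5, the expected mouth + 46. In the crop the flap is still open and the fingers are clear. Next, shut the fingers, go over the flap to its rear and descend behind it.

```bash
python3 -m pendant '[[[-0.1,0,-0.05,0,0],[-0.25,0,-0.05,0,0],[-0.4,0,-0.05,0,0],[-0.55,0,-0.05,0,0],[-0.65,0,-0.05,0,0],[-0.65,0,-0.05,0,0],[-0.65,0,-0.05,0,0]]]' && python3 -m pendant '[[[0,0,0.1,0,0],[0,0,0.2,0,0],[0,0,0.3,0,0],[0,0,0.4,0,0],[0,0,0.41,0,0],[0,0,0.41,0,0]]]'
python3 - <<'E'
from h import *
print(ctrl.sense()['force'])
s=shot('wrist');d=shot('side');P=cloud(s);Pd=cloud(d)
def box(s,c,r,h): return cv2.resize(s['im'][max(r-h,0):r+h,c-h:c+h],(400,400),interpolation=2)
cv2.imwrite('pics/c7.png',np.hstack([box(s,320,260,130),box(d,360,200,80)]))
E
```

```text
time_s: 16.25
eef_pos: [584.6, -106.4, 247.3]
ee_rot: [-0.001, -0.034, 0.999, 0.0]
force: [-0.5, -0.6, -0.6]
grip_width: -0.002
grip_force: 0.0
time_s: 16.85
eef_pos: [584.6, -106.6, 167.0]
ee_rot: [-0.0, -0.033, 0.999, 0.0]
force: [-0.4, 0.6, 0.1]
grip_width: -0.002
grip_force: 0.0
[-0.43838141  0.61099823  0.11879212]
```

View pics/c7.png

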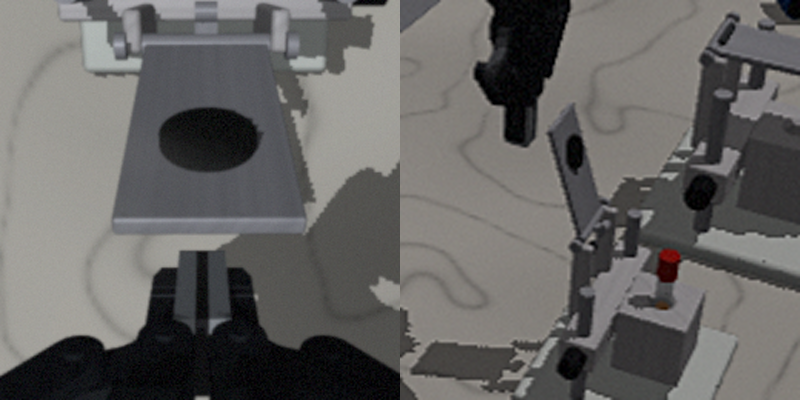

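The wrist crop shows the fingers centred behind the flap's end at (203,290), with a clear gap. Pushing forward slowly to upright.

```bash
python3 -m pendant '[[[0.05,0,0,0,0],[0.08,0,0,0,0],[0.11,0,0,0,0],[0.14,0,0,0,0],[0.17,0,0,0,0],[0.2,0,0,0,0],[0.23,0,0,0,0],[0.26,0,0,0,0],[0.29,0,-0.005,0,0],[0.32,0,-0.01,0,0],[0.35,0,-0.0165,0,0],[0.35,0,-0.0165,0,0]]]'; python3 -c "
from h import *
s=ctrl.sense();print(s['force'],s['wrist_torque'])"
```

```text
time_s: 18.15
eef_pos: [514.9, -111.0, 169.6]
ee_rot: [0.0, -0.033, 0.999, 0.0]
force: [7.0, 1.0, -1.2]
grip_width: -0.002
grip_force: 3.0
[ 7.03738883  0.95192315 -1.16479033] [ 0.18444969 -1.13281206 -0.05484432]
```

```bash
python3 -m pendant '[[[0.035,0,0.005,0,0],[0.07,0,0.012,0,0],[0.102,0,0.02,0,0],[0.137,0,0.036,0,0],[0.17,0,0.053,0,0],[0.203,0,0.072,0,0],[0.23,0,0.095,0,0],[0.252,0,0.118,0,0],[0.269,0,0.14,0,0],[0.282,0,0.167,0,0],[0.292,0,0.19,0,0],[0.292,0,0.19,0,0]]]'; python3 - <<'E'
from h import *
s=ctrl.sense();print(s['force'])
d=shot('side');P=cloud(d)
m=(abs(P[...,1]+111)<22)&(P[...,0]>415)&(P[...,0]<530)&(P[...,2]>145)&(P[...,2]<185)
q=P[m];print(len(q))
cv2.imwrite('pics/c8.png',cv2.resize(d['im'][140:300,290:450],(500,500),interpolation=2))
E
```

```text
time_s: 19.35
eef_pos: [456.0, -114.8, 131.0]
ee_rot: [-0.001, -0.034, 0.999, 0.001]
force: [-0.5, -0.5, -0.5]
grip_width: -0.001
grip_force: 0.0
[-0.54152563 -0.54029334 -0.48819371]
684
```

View pics/c8.png

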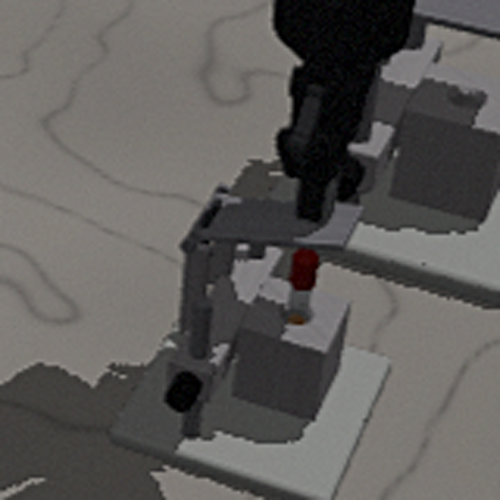

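The flap is forward at (270,222) with the fingertip above it, and the contact force is zero. I'll measure its slope.

```bash
python3 - <<'E'
from h import *
d=load('side');P=cloud(d)
for c,r in((230,215),(250,225),(270,225),(290,235),(330,240),(345,215),(350,235),(285,215)):
    u,v=290+c*160/500,140+r*160/500; print((c,r),P[int(v),int(u)].round(1))
m=np.zeros(P.shape[:2],bool); m[int(140+205*.32):int(140+238*.32),int(290+220*.32):int(290+290*.32)]=1
q=P[m];q=q[(q[:,2]>140)&(q[:,2]<185)&(abs(q[:,1]+111)<22)]; print(len(q),np.polyfit(q[:,0],q[:,2],1), q[:,0].min(),q[:,0].max(),np.median(q[:,2]))
E
```

```text
(230, 215) [ 508.  -110.7  153.4]
(250, 225) [ 491.  -105.3  153.7]
(270, 225) [ 478.9 -104.6  158.8]
(290, 235) [463.8 -96.7 162.7]
(330, 240) [439.3 -98.3 168.7]
(345, 215) [ 439.9 -125.5  169.1]
(350, 235) [ 480.1 -299.1   20.8]
(285, 215) [ 474.5 -118.1  161.1]
240 [-2.56902520e-01  2.82315518e+02] 465.58916745772734 517.8410892629514 156.1720026607892
```

Slope is 0.25 rad, just above the snap point. Tip it another 8 mm, then lift clear.

```bash
python3 -m pendant '[[[0.002,0,0.01,0,0],[0.004,0,0.02,0,0],[0.005,0,0.03,0,0],[0.005,0,0.04,0,0],[0.005,0,0.0,0,0],[0.005,0,-0.1,0,0],[0.005,0,-0.3,0,0],[0.005,0,-0.4,0,0],[0.005,0,-0.4,0,0],[0.005,0,-0.4,0,0]]]'
python3 - <<'E'
from h import *
s=ctrl.sense();print(s['force'])
d=shot('side');P=cloud(d)
q=P[(abs(P[...,1]+113)<18)&(P[...,0]>430)&(P[...,0]<512)&(P[...,2]>141)&(P[...,2]<185)]
print(len(q),np.polyfit(q[:,0],q[:,2],1),np.median(q[:,2]))
cv2.imwrite('pics/c9.png',cv2.resize(d['im'][140:440,210:460],(500,600),interpolation=2))
E
```

```text
time_s: 20.4
eef_pos: [455.8, -115.1, 211.8]
ee_rot: [0.0, -0.034, 0.999, -0.0]
force: [-0.0, -0.9, -0.9]
grip_width: 0.004
grip_force: 0.0
[-0.03211424 -0.92677244 -0.9330926 ]
493 [1.38400368e-03 1.47529390e+02] 148.19988105346215
```

View pics/c9.png

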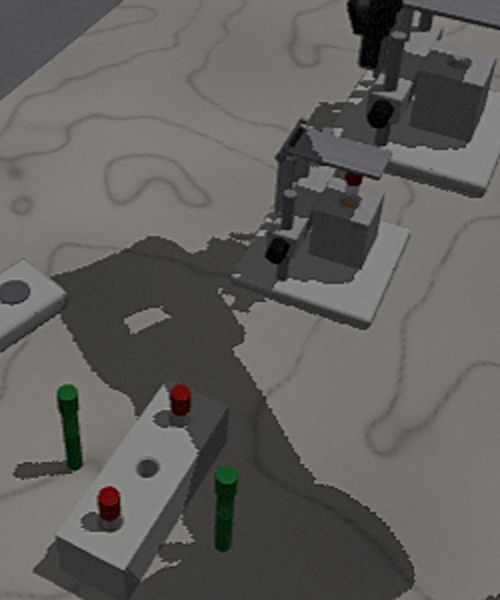

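The flap is level (slope 0.001, top at z 148) over the cap at (352,180). The robot is clear, and the short tubes and the other objects are where they were. Handing in.

```bash
python3 -c "
from rig import ctrl
print(ctrl.finish_job())"
```

```text
the job is handed in; nothing more can be done
None
```

The tall tube stands on the floor of the well, released, and the flap tipped past its snap point and closed level over the cap on its own spring. My first grasp closed on air just above the cap, because the finger ends sit about 38 mm above the reported TCP; I corrected for that. The job was handed in at about 20 s with the arm clear of everything.

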